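Stand the fallen vial rack up and lock it in its holder

ROBOT

A 6-joint arm with a two-finger parallel gripper is mounted at the origin on the work surface; the furniture and walls round the work are solid. World frame = base frame: x ahead of the robot, y to its left, z up, the work surface at z = 0. Lengths are in m, angles in rad, forces in N, time in s.
With the tool pointing down it reaches from about 0.375 to 0.75 m from the base axis. Payload 9 kg.
Tool frame: the origin (TCP) lies at the very end of the fingers, on their centre line; the grasp point (between the pads) lies 19 mm behind it (arm.tcp_to_grasp is the distance from the TCP to the grasp point, in m); z points along the fingers, y is the line along which they close (so a half turn about z gives the same grasp; the last joint's range is limited). The gripper opens to 85 mm and grips with 20 to 120 N. Pads are 22 mm wide; open, the fingers measure 114 mm over their backs; the gripper's body (76 mm by 85 mm) begins 54 mm behind the grasp point. The pads swing forward as they close: fully open they stand 13 mm farther back than shut.
Start: joints at [-1.403, 0.104, 0.097, 1.564, 0, 1.353], TCP at [0.226, -0.556, 0.231] pointing down, gripper open.
Joint ranges: [-2.99, 2.99], [-0.84, 1.86], [-1.1, 1.16], [-1.84, 2.11], [-1.51, 1.56], [-3.14, 3.14]. Speed limits (rad/s): [2.22, 2.22, 2.57, 3.14, 3.14, 3.14].

INTERFACE

Orientations are given as a unit quaternion [x, y, z, w].
In Python, from station import status, imaging, finish_job, arm gives the robot as it stands. The module is installed in compiled form; this text tells all that it offers.
- The arm moves only by the shell command python3 -m jog 'ROWS' [FORCE]. ROWS is JSON, a list that holds one entry, the list of rows, each a list of 5 numbers: the finger opening in m, from 0 to 0.0854, then the shift along the tool's x, y, z in m, then the turn about the tool's z in rad. A call has 1 to 12 rows; each row is the pose to reach, as a shift and turn from the pose commanded when the call began, along the tool's axes at that moment; what a row does not reach only later rows make up. A row lasts 1/8 s, in which the tool goes at most 62.5 mm and 10.7 degrees, less where a joint would pass 70% of its speed; a pose out of reach is approached as far as the arm can. A call with a gripper value outside its range is refused whole. The fingers move at their own pace and stop on an object; FORCE is the grip in N (left out, the last holds). Time passes only in rows, so rows that repeat a pose let the fingers close. It gives the time, the measured TCP pose, the force, the opening and the grip force at its end, in the units of the state.
- status.get_state(): the state, without advancing time (a new reading comes with each control period).
- imaging.get_image(name): name is "scene" or "top" or "wrist"; returns a dict with "pixels" (420x560x3 uint8, red, green, blue), "mtx" (3x3 intrinsics, pixels), "rvec" (rotation vector, rad) and "tvec" (3), from world to camera coordinates, as OpenCV has them. Camera axes: x right, y down, z forward; pixel columns grow to the right and rows downward; lengths in m; the calibration is good to about 2 mm. The wrist camera is an equidistant fisheye: a pixel r from the principal point sees the ray r / f radians off the axis. A picture is of the moment at which its call begins. There is no depth.
- finish_job(): hands the job in; it is judged then, once.
The state is a dict: "time_s": time; "q": joint angles; "qvel": joint speeds; "effort": joint torques, N m; "ee_pos": TCP position; "eef_rot": TCP orientation; "ft_force": force on the tool from outside, world axes, zero at the start; "torque": the same for the moment, N m; "gripper_width": finger opening in m; "finger_force": force on a finger pad.
Only numpy, scipy, OpenCV 4.12 (cv2) and the standard library are available. Lean on these libraries where they do the work, as an engineer would, in place of code of your own. Each camera call takes 0.05 s, during which the arm holds its last target. There are 200 camera calls.

TASK

The empty steel vial rack has been knocked onto its back in front of its holder: tip it up onto its base, then push it along the table into the holder until it is fully home against the end stop, and last flip the holder's wire bail with the red sleeve forward over the rack so that it drops all the way down and locks the rack in. Use the fingertips only to push: the rack is pushed lightly, never gripped and never lifted off the table. Leave the cup, bottles, jar and lid round about where they stand.

Things in the scene. Friction and masses are not known exactly. Their poses are not given: they have to be found in the camera images.
- rack: loose vial rack of 2 mm sheet steel, 0.16 kg, C-shaped seen from its end: base 86 x 64, upright plate 86 x 45 on one long edge, top plate with eight holes above the base; 45 mm high when standing. Origin: centre of the base's underside. x: along the length (ends +-43); z: from base to top plate; y: towards the upright plate (outer face y = +32, base ends at -32). Starts lying on the upright plate
- top_edge (a point): middle of the top plate's free edge (own y -22, z +45). At the start this plate stands on edge facing the robot, 54 mm high, square to the holder within 12 degrees, solid at mid-length between its 18 mm holes. Pushed here the rack rolls over its heel, topples past 40 degrees and lands on its base, upright plate to the robot; a push that does not rise with the plate, round the heel, wedges
- heel_left (a point): left end of the outer edge between the rack's base and upright plate (own x +43, y +32, z 0), about which the rack rolls as it is stood up: at the start it is on the far side, 45 mm beyond the top plate's face. It stays on the table from start to end (friction there about 0.6)
- heel_right (a point): right end of the same edge (own x -43, y +32, z 0)
- holder: fixed U-shaped aluminium rack holder on the table, no floor. Origin on the table where the centre of the rack's base is when home; x points away from the robot, the way the rack goes in, y left, z up. Guide rails 14 mm high, inner faces y = +-45.5 from x = -36 to +42; lugs 31 mm high at x = +14, y = +-52. Rack goes in base down, upright plate to the robot, that plate's outer face then at x = -32
- mouth (a point): centre of the holder's flared mouth (own x -68): the 14 mm high flared rail ends open from y = +-45.5 at x = -36 to y = +-60 here
- end_stop (a point): middle of the end stop's face (own x +32), 18 mm high, against which the rack's base comes when fully home
- bail (a joint): hinge of the wire bail, rad: 0 = leaning back over the end stop (start), 0.61 = straight up, 2.18 = fully down, level, on the robot's side of the rack. Swings freely and falls to the side it leans to. Hinge line along the holder's y at x = +14, z = 22; crossbar 58 mm from it, legs at y = +-62, wire 6 mm thick. Clears a rack that is home by 3 mm and rests 7 mm in front of it
- bail_bar (a point): centre of the bail's crossbar, in the middle of its red sleeve (84 mm long, 9.6 mm thick); at the start about 70 mm above the table and 47 mm beyond the holder's origin
- cup: thin clear tapered cup, 71 mm across, 81 mm tall, part filled with pinkish sample; bystander, stands on the table left of the work; origin at the centre of its underside
- dropper_bottle: small white dropper bottle with pointed cap, 25 mm across, 66 mm tall; bystander on the left; origin at the centre of its underside
- white_jar: white jar with white screw lid, 34 mm across, 45 mm tall; bystander on the right; origin at the centre of its underside
- reagent_bottle: dark square bottle with black cap, 35 x 31 x 60 mm tall; bystander on the right; origin at the centre of its underside
- jar_lid: small round white lid with a blue printed top, 32 mm across, 20 mm tall, lying on the table on the right; bystander; origin at the centre of its underside
Not all that is in view belongs to the job. What is shaped like the rack but turquoise is not meant.

How it is judged:
On the way, in this order (a step that is already met when the one before it is completed fails the run):
1. the rack stands upright on its base (angle between rack's own z axis and vertical below 0.06 rad and height (world z) of each of heel_left, heel_right below 0.004 m and linear speed of rack below 0.02 m/s), for 0.2 s.
2. the rack is fully home in the holder, the bail still back (angle between rack's own z axis and vertical below 0.06 rad and height (world z) of each of heel_left, heel_right below 0.004 m and x of rack in the frame of holder between -0.004 and 0.004 m and y of rack in the frame of holder between -0.005 and 0.005 m and angle between the y axis of rack and the x axis of holder, either way round below 0.07 rad and value of joint bail below 0.9 rad), for 0.2 s.
At the end, for the whole second after the job is handed in: the rack stands upright on the table (within 0.06 rad), fully home in the holder (its base centre within 4 mm of home along the holder, 5 mm across, 0.07 rad in yaw), and the bail is all the way down in front of it (joint above 2.05 rad), everything at rest (all of step 1 and x of rack in the frame of holder between -0.004 and 0.004 m and y of rack in the frame of holder between -0.005 and 0.005 m and angle between the y axis of rack and the x axis of holder, either way round below 0.07 rad and value of joint bail above 2.05 rad); the robot touches nothing.
It fails at once if the rack is lifted: an end of the edge on which it is stood up leaves the table by over 12 mm (height (world z) of any of heel_left, heel_right above 0.012 m).
It fails at once if the rack is gripped or rammed: over 35 N between fingers and rack (contact force between the fingers and rack above 35 N).
It fails at once if a bystander is shifted by over 20 mm or tipped (distance of any of cup, dropper_bottle, white_jar, reagent_bottle, jar_lid from where it was at the start of the episode above 0.02 m or angle between any of cup, dropper_bottle, white_jar, reagent_bottle, jar_lid's own z axis and vertical above 0.3 rad).
It also fails if it takes over 67 s, if anything falls off the work surface, if the arm or the gripper's body presses on something with over 40 N, if the wrist force passes 120 N, or if a joint passes its speed limit or range.

## Working session

There is one attempt and no reset: what is moved stays moved. The work goes in short steps, Python scripts to look and compute and a shell command to move; the robot and the scene stay as the last step left them, time stands still between calls to the robot, and variables do not carry over. Pictures are saved under pics/ and viewed, at most 10 in all, crops included, and the job is handed in when it is done.

```bash
mkdir -p pics; cat > h.py <<'E'
import numpy as np, cv2
from station import status, imaging, arm
def load(n):
    d=np.load(f'{n}.npz'); return d
def cap(n,tag):
    d=imaging.get_image(n); np.savez(f'{tag}.npz',**{k:np.array(v) for k,v in d.items()})
    cv2.imwrite(f'pics/{tag}.png',np.array(d['pixels'])[:,:,::-1]); return d
def cam(d):
    R=cv2.Rodrigues(np.array(d['rvec'],float))[0]; t=np.array(d['tvec'],float).ravel(); return R,t,-R.T@t
def onz(d,uv,z):
    R,t,c=cam(d); K=np.array(d['mtx']); out=[]
    for u,v in np.atleast_2d(uv):
        r=R.T@np.linalg.solve(K,[u,v,1.]); out.append(c+r*(z-c[2])/r[2])
    return np.array(out)
def proj(d,P):
    R,t,c=cam(d); q=np.atleast_2d(P)@R.T+t; q=q@np.array(d['mtx']).T; return q[:,:2]/q[:,2:]
E
python3 - <<'E'
from h import *
for n in('scene','top'):
    d=cap(n,n+'0'); print(n,cam(d)[2],np.array(d['mtx']).tolist())
a=cv2.imread('pics/scene0.png');b=cv2.imread('pics/top0.png')
s=status.get_state();print(s)
E
```

```text
scene [-0.13717727 -0.94302373  0.66523266] [[492.049583467049, 0.0, 278.27288482706314], [0.0, 492.049583467049, 212.73389123250507], [0.0, 0.0, 1.0]]
top [ 0.44257838 -0.02481735  1.03957111] [[460.7887314117968, 0.0, 279.2549795160786], [0.0, 460.7887314117968, 216.21319458904415], [0.0, 0.0, 1.0]]
{'time_s': 0.1, 'q': array([-1.40270609e+00,  1.04618715e-01,  9.65356027e-02,  1.56388776e+00,
       -1.15843463e-05,  1.35308834e+00]), 'qvel': array([-0.00013531, -0.00079742,  0.00264945, -0.00054831,  0.00112537,
        0.00016973]), 'effort': array([ 7.52679713e-03, -5.58207679e+01,  5.04719281e+01,  1.29082121e-02,
       -1.31863544e-04, -3.47051616e-05]), 'ee_pos': array([ 0.22572946, -0.5555987 ,  0.23060601]), 'eef_rot': array([ 9.81452416e-01,  1.91705009e-01,  8.77774888e-06, -5.87238002e-04]), 'ft_force': array([ 0.27833272,  0.5788994 , -0.44824824]), 'torque': array([ 0.00879511, -0.00988292, -0.02998216]), 'finger_force': 0.0, 'gripper_width': 0.08533925635891908}
```

View pics/scene0.png

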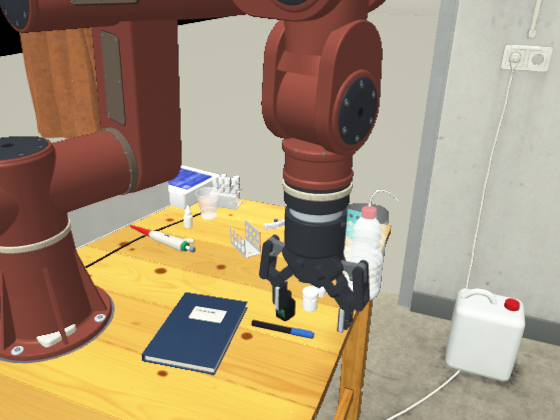

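View pics/top0.png

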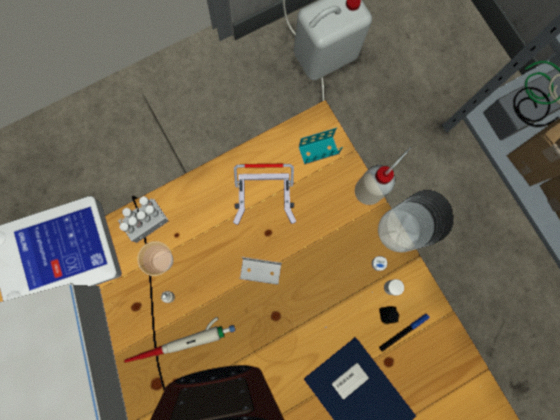

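The scene view shows the rack lying near (245,240). In the top view the rack is near (261,271), the holder spans about (235–297,163–222), and the red sleeve is at (264,166). The bystanders are the cup (155,259), dropper (167,297), lid (380,264), jar (396,287) and bottle (389,315).

```bash
python3 - <<'E'
from h import *
d=load('top0'); a=cv2.imread('pics/top0.png')
c=a[150:300,215:325]; c=cv2.resize(c,None,fx=4,fy=4,interpolation=cv2.INTER_CUBIC)
b=cv2.imread('pics/scene0.png')[200:270,205:285]; b=cv2.resize(b,None,fx=4,fy=4,interpolation=cv2.INTER_CUBIC)
o=np.zeros((600,440+320,3),np.uint8);o[:,:440]=c;o[:280,440:]=b
cv2.imwrite('pics/crop0.png',o)
print(onz(d,[(261,271),(264,166),(280,216),(280,100)],0.0))
hsv=cv2.cvtColor(a,cv2.COLOR_BGR2HSV)
m=((hsv[...,0]<6)|(hsv[...,0]>174))&(hsv[...,1]>150)&(hsv[...,2]>100); m[:155]=0;m[175:]=0;m[:,:235]=0;m[:,310:]=0
ys,xs=np.nonzero(m);print(xs.min(),xs.max(),xs.mean(),ys.mean())
r=cv2.minAreaRect(np.c_[xs,ys].astype(np.float32));print(r); bp=cv2.boxPoints(r); print(onz(d,bp,0.07))
print(onz(d,[r[0]],.07))
E
```

```text
[[ 0.49031651 -0.0147777   0.        ]
 [ 0.7333179  -0.01762145  0.        ]
 [ 0.61592245 -0.05609047  0.        ]
 [ 0.89671483 -0.05320594  0.        ]]
245 282 264.0183486238532 165.045871559633
((263.5, 165.0), (2.0, 37.0), 90.0)
[[ 0.7174376   0.02316034  0.07      ]
 [ 0.71897388 -0.05715887  0.07      ]
 [ 0.71448315 -0.05720181  0.07      ]
 [ 0.71295921  0.02305876  0.07      ]]
[[ 0.71596168 -0.0169852   0.07      ]]
```

View pics/crop0.png

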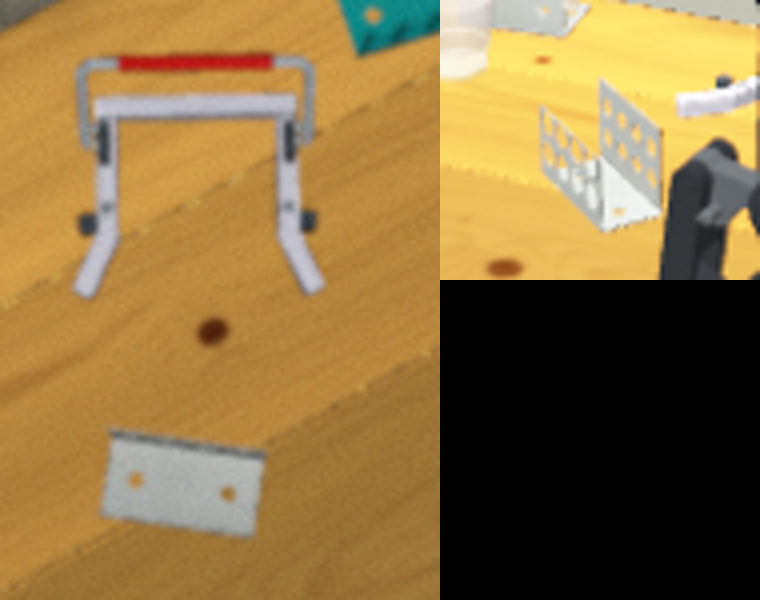

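The crop shows the rack lying with its right end nearer the robot, turned by about 9°. Its near edge runs (102,514)–(253,536). The flared tips are at (92,296) and (307,293), and the sleeve is at row 63.

```bash
python3 - <<'E'
from h import *
d=load('top0')
f=lambda P,z: onz(d,np.array(P,float)/4+[215-.375,150-.375],z)
L=lambda n,p: print(n,np.round(p,4).tolist(), 'len',np.round(np.linalg.norm(p[0]-p[1]),4),'mid',np.round(p.mean(0),4),'ang',np.round(np.degrees(np.arctan2(*(p[0]-p[1])[:2])),2))
L('tips',f([(92,296),(307,293)],.014))
L('stop back',f([(95,98),(295,96)],.018))
L('stop front',f([(97,118),(295,114)],.018))
L('bar',f([(120,64),(272,62)],.07))
L('rail L',f([(116,130),(118,235)],.014));L('rail R',f([(277,125),(279,232)],.014))
L('near bottom',f([(102,514),(253,536)],0))
L('far top',f([(110,430),(266,456)],.064))
# scene cross-check of top plate free edge
s=load('scene0'); g=lambda P,z: onz(s,np.array(P,float)/4+[205-.375-110,200-.375],z)
L('scene top plate edge z54',g([(541,107),(605,157)],.054)); L('scene bottom z0',g([(541,152),(605,230)],0)); L('scene base edge z64',g([(600,80),(661,130)],.064))
E
```

```text
tips [[0.5948, 0.0393, 0.014], [0.5983, -0.0815, 0.014]] len 0.1208 mid [ 0.5965 -0.0211  0.014 ] ang -1.67
stop back [[0.7081, 0.0402, 0.018], [0.7114, -0.0737, 0.018]] len 0.114 mid [ 0.7097 -0.0167  0.018 ] ang -1.65
stop front [[0.6964, 0.0388, 0.018], [0.7008, -0.0738, 0.018]] len 0.1127 mid [ 0.6986 -0.0175  0.018 ] ang -2.23
bar [[0.7138, 0.0239, 0.07], [0.7165, -0.0585, 0.07]] len 0.0825 mid [ 0.7151 -0.0173  0.07  ] ang -1.87
rail L [[0.6906, 0.0281, 0.014], [0.6298, 0.0256, 0.014]] len 0.0609 mid [0.6602 0.0268 0.014 ] ang 87.61
rail R [[0.6952, -0.0637, 0.014], [0.633, -0.0654, 0.014]] len 0.0622 mid [ 0.6641 -0.0645  0.014 ] ang 88.45
near bottom [[0.474, 0.0315, 0.0], [0.4627, -0.0529, 0.0]] len 0.0852 mid [ 0.4683 -0.0107  0.    ] ang 7.57
far top [[0.516, 0.0249, 0.064], [0.5034, -0.0576, 0.064]] len 0.0835 mid [ 0.5097 -0.0163  0.064 ] ang 8.72
scene top plate edge z54 [[0.4716, 0.0275, 0.054], [0.467, -0.0525, 0.054]] len 0.0801 mid [ 0.4693 -0.0125  0.054 ] ang 3.34
scene bottom z0 [[0.4896, 0.0585, 0.0], [0.4664, -0.0512, 0.0]] len 0.1121 mid [0.478  0.0037 0.    ] ang 11.93
scene base edge z64 [[0.5135, 0.0196, 0.064], [0.5049, -0.0603, 0.064]] len 0.0804 mid [ 0.5092 -0.0204  0.064 ] ang 6.16
```

```bash
python3 -m jog '[[[0,0.05,-0.05,0,-0.18],[0,0.1,-0.1,0,-0.36],[0,0.14,-0.15,0,-0.54],[0,0.18,-0.2,0,-0.72],[0,0.22,-0.25,0,-0.9],[0,0.26,-0.3,0,-1.08],[0,0.3,-0.34,0,-1.26],[0,0.34,-0.38,0,-1.44],[0,0.38,-0.42,0,-1.62],[0,0.395,-0.433,0,-1.8],[0,0.395,-0.433,0,-1.98],[0,0.395,-0.433,0,-2.16]]]' 30; python3 -m jog '[[[0,0,0,0.05,-0.18],[0,0,0,0.1,-0.36],[0,0,0,0.13,-0.456],[0,0,0,0.13,-0.456]]]'; python3 -c "
from h import *
s=status.get_state();print(s['q'],s['eef_rot'],s['ft_force'])"
```

```text
time_s: 1.6
ee_pos: [0.4287, -0.0055, 0.2309]
eef_rot: [0.29, 0.957, -0.0, -0.0]
ft_force: [-0.4, -0.6, 0.2]
gripper_width: 0.0001
finger_force: 0.0
time_s: 2.1
ee_pos: [0.427, -0.0055, 0.0991]
eef_rot: [0.07, 0.998, 0.001, -0.002]
ft_force: [-0.1, 0.4, 1.1]
gripper_width: 0.0002
finger_force: 0.0
[-3.21210470e-01 -4.28291169e-01 -6.23040039e-01  1.38053320e+00
 -5.95757707e-05 -1.80673062e-01] [ 7.02106474e-02  9.97529666e-01  5.28086880e-04 -2.18001958e-03] [-0.13956676  0.39550097  1.08857504]
```

```bash
python3 -m jog '[[[0,0,0,0.03,0],[0,0,0,0.051,0],[0,0,0,0.051,0],[0,-0.01,0,0.051,0],[0,-0.018,0,0.051,0],[0,-0.022,0,0.051,0],[0,-0.022,0,0.051,0]]]'; python3 -c "
from h import *
cap('scene','s1');b=cv2.imread('pics/s1.png')[190:290,190:310]; cv2.imwrite('pics/s1c.png',cv2.resize(b,None,fx=5,fy=5,interpolation=cv2.INTER_CUBIC))
s=status.get_state();print(s['ee_pos'],s['ft_force'])"
```

```text
time_s: 2.98
ee_pos: [0.451, -0.0093, 0.0505]
eef_rot: [0.07, 0.998, -0.0, 0.0]
ft_force: [-0.2, 1.1, 0.2]
gripper_width: -0.0001
finger_force: 0.0
[ 0.45063571 -0.00918061  0.05034389] [-0.31599486  0.365904   -0.03974033]
```

View pics/s1c.png

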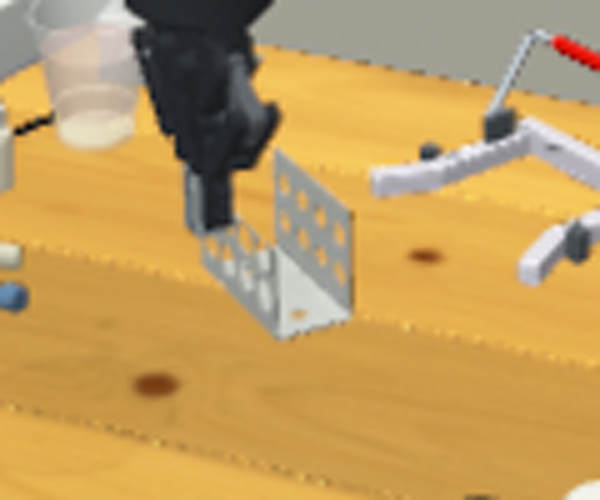

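The crop shows the fingertip at about (210,230), just robot-side of the near plate. I'll check that by projection.

```bash
python3 - <<'E'
from h import *
d=load('s1')
u=np.array([.99,-.139,0]);l=np.array([.139,.99,0]);m=np.array([.4685,-.0115,0]);t=status.get_state()['ee_pos']
for n,p in dict(tcp=t,tipfrontL=t+.011*u+.014*l,tipfrontR=t+.011*u-.014*l,topmid=m+[0,0,.054],topL=m+.043*l+[0,0,.054],topR=m-.043*l+[0,0,.054],botR=m-.043*l,baseR=m+.045*u-.043*l,baseRt=m+.045*u-.043*l+[0,0,.064],baseLt=m+.045*u+.043*l+[0,0,.064]).items(): print(n,((proj(d,p)[0]-[190,190])*5).round())
E
```

```text
tcp [205. 227.]
tipfrontL [212. 210.]
tipfrontR [236. 233.]
topmid [236. 212.]
topL [200. 178.]
topR [274. 248.]
botR [276. 340.]
baseR [354. 318.]
baseRt [353. 209.]
baseLt [276. 142.]
```

```bash
python3 -m jog '[[[0,-0.004,0,0.002,0],[0,-0.007,0,0.002,0],[0,-0.009,0,0,0],[0,-0.0115,0,-0.0018,0],[0,-0.016,0,-0.005,0],[0,-0.021,0,-0.008,0],[0,-0.0235,0,-0.0092,0],[0,-0.026,0,-0.0105,0],[0,-0.0315,0,-0.0125,0],[0,-0.037,0,-0.014,0],[0,-0.037,0,-0.014,0]]]'; python3 -c "
from h import *
cap('scene','s2');b=cv2.imread('pics/s2.png')[190:290,190:310]; cv2.imwrite('pics/s2c.png',cv2.resize(b,None,fx=5,fy=5,interpolation=cv2.INTER_CUBIC))"
```

```text
time_s: 4.4
ee_pos: [0.4877, -0.0145, 0.0644]
eef_rot: [0.07, 0.998, -0.0, 0.0]
ft_force: [0.4, 0.1, -0.3]
gripper_width: 0.0002
finger_force: 0.0
```

View pics/s2c.png

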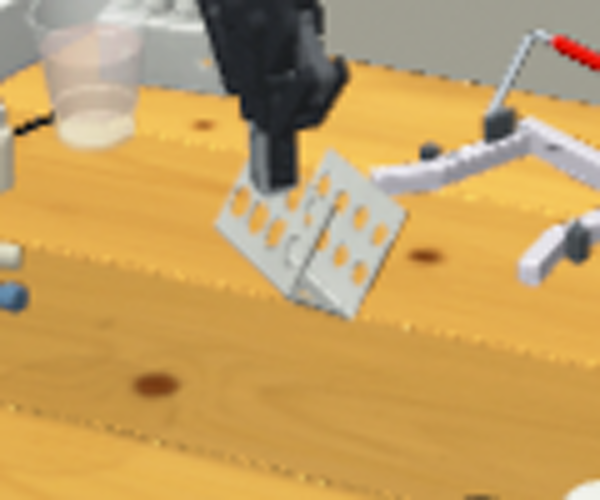

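It is tilted about 30° and the heel hasn't moved. I'll carry on over the balance point.

```bash
python3 -m jog '[[[0,-0.003,0,-0.0005,0],[0,-0.0056,0,-0.001,0],[0,-0.0085,0,-0.0014,0],[0,-0.0114,0,-0.0017,0],[0,-0.0142,0,-0.0018,0],[0,-0.017,0,-0.0018,0],[0,-0.017,0,-0.0018,0],[0,-0.017,0,-0.0018,0],[0,-0.005,0,-0.01,0],[0,0.03,0,-0.02,0],[0,0.06,0,-0.02,0],[0,0.06,0,-0.02,0]]]'; python3 -c "
from h import *
cap('top','t3');cap('scene','s3')
b=cv2.imread('pics/s3.png')[190:290,190:310]; b=cv2.resize(b,None,fx=3,fy=3,interpolation=cv2.INTER_CUBIC)
c=cv2.imread('pics/t3.png')[150:300,215:325]; c=cv2.resize(c,None,fx=4,fy=4,interpolation=cv2.INTER_CUBIC)
o=np.zeros((600,800,3),np.uint8);o[:,:440]=c;o[:300,440:]=b
cv2.imwrite('pics/c3.png',o)"
```

```text
time_s: 5.95
ee_pos: [0.4268, -0.0057, 0.0844]
eef_rot: [0.07, 0.998, -0.0, 0.0]
ft_force: [0.7, 0.5, 0.3]
gripper_width: -0.0
finger_force: 0.0
```

View pics/c3.png

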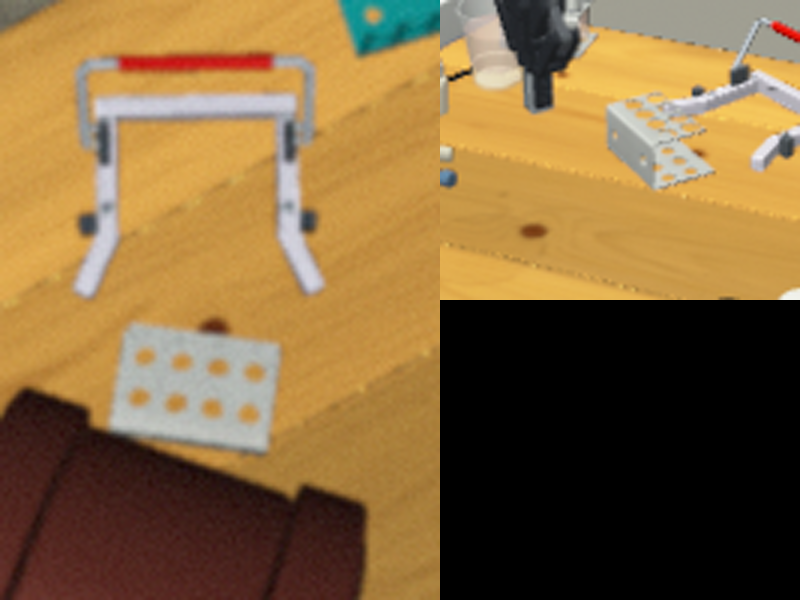

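The rack is standing on its base. In the crop, the top plate's corners are (127,323), (280,345), (268,452) and (109,432).

```bash
python3 - <<'E'
from h import *
d=load('t3')
p=onz(d,np.array([(127,323),(280,345),(268,452),(109,432)],float)/4+[215-.375,150-.375],.045)
print(p.round(4).tolist(),[np.linalg.norm(p[i]-p[i-1]).round(4) for i in range(4)])
near=(p[2]+p[3])/2;far=(p[0]+p[1])/2;v=far-near;print(near,far,np.degrees(np.arctan2(v[1],v[0])))
w=p[3]-p[2]+p[0]-p[1];print(np.degrees(np.arctan2(-w[0],w[1])))
H=np.array([.666,-.019]);a=.031;f=np.array([np.cos(a),np.sin(a)]);l=np.array([-f[1],f[0]])
for q in (near,far):print((q[:2]-H)@f,(q[:2]-H)@l)
E
```

```text
[[0.5756, 0.018, 0.045], [0.5648, -0.0652, 0.045], [0.5067, -0.0593, 0.045], [0.5164, 0.0264, 0.045]] [np.float64(0.0598), np.float64(0.084), np.float64(0.0584), np.float64(0.0862)]
[ 0.51153218 -0.01644709  0.045     ] [ 0.57019309 -0.02360517  0.045     ] -6.957103260871423
-6.919333083820241
-0.1543144769611085 0.00733941526860548
-0.09590361733493082 -0.0016334195742061038
```

```bash
python3 -m jog '[[[0.04,-0.01,-0.002,0,-0.09],[0.04,-0.025,-0.005,0,-0.171],[0.04,-0.04,-0.008,0,-0.171],[0.04,-0.055,-0.0103,0.01,-0.171],[0.04,-0.0562,-0.0103,0.03,-0.171],[0.04,-0.0562,-0.0103,0.05,-0.171],[0.04,-0.0562,-0.0103,0.065,-0.171],[0.04,-0.0562,-0.0103,0.069,-0.171],[0.04,-0.0562,-0.0103,0.069,-0.171]]]'; python3 -c "
from h import *
cap('scene','s4')
b=cv2.imread('pics/s4.png')[170:290,170:330]; cv2.imwrite('pics/c4.png',cv2.resize(b,None,fx=4,fy=4,interpolation=cv2.INTER_CUBIC))"
```

```text
time_s: 7.18
ee_pos: [0.4823, -0.0241, 0.0154]
eef_rot: [-0.016, 1.0, -0.0, 0.0]
ft_force: [-0.0, 0.7, -1.6]
gripper_width: 0.0399
finger_force: 0.0
```

View pics/c4.png

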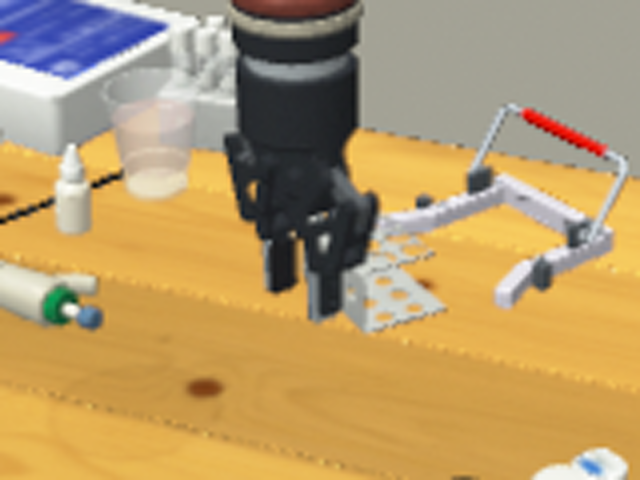

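Both fingertips are behind the upright plate, with the rack at about (390,300). I'll push gently to square it up.

```bash
python3 -m jog '[[[0.04,-0.006,0,0,0],[0.04,-0.011,0,0,0],[0.04,-0.015,0,0,0],[0.04,-0.019,0,0,0],[0.04,-0.023,0,0,0],[0.04,-0.027,0,0,0],[0.04,-0.031,0,0,0],[0.04,-0.035,0,0,0],[0.04,-0.039,0,0,0],[0.04,-0.043,0,0,0],[0.04,-0.046,0,0,0],[0.04,-0.046,0,0,0]]]'; python3 -c "
from h import *
cap('top','t5');cap('scene','s5')
b=cv2.imread('pics/s5.png')[190:290,190:310]; b=cv2.resize(b,None,fx=3,fy=3,interpolation=cv2.INTER_CUBIC)
c=cv2.imread('pics/t5.png')[150:300,215:325]; c=cv2.resize(c,None,fx=4,fy=4,interpolation=cv2.INTER_CUBIC)
o=np.zeros((600,800,3),np.uint8);o[:,:440]=c;o[:300,440:]=b
cv2.imwrite('pics/c5.png',o)"
```

```text
time_s: 8.72
ee_pos: [0.5284, -0.0226, 0.0153]
eef_rot: [-0.016, 1.0, -0.0, 0.0]
ft_force: [0.2, -0.4, 0.1]
gripper_width: 0.0398
finger_force: 0.0
```

View pics/c5.png

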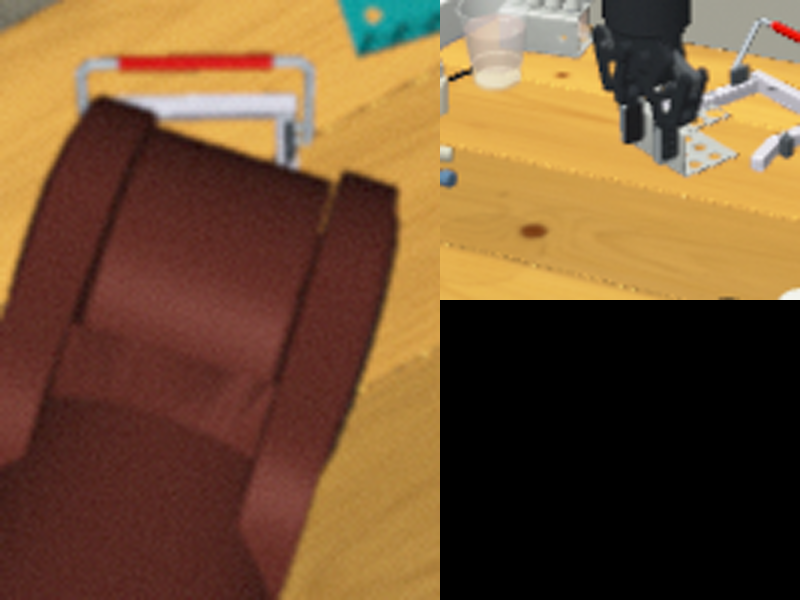

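The arm hides the rack in the top view, so I'll back off for a clean look.

```bash
python3 -m jog '[[[0.04,0.03,0,0,0],[0.04,0.08,0,-0.03,0],[0.04,0.12,0,-0.06,0],[0.04,0.12,0,-0.06,0]]]'; python3 -c "
from h import *
cap('top','t6')
c=cv2.imread('pics/t6.png')[150:300,215:325]; c=cv2.resize(c,None,fx=4,fy=4,interpolation=cv2.INTER_CUBIC)
cv2.imwrite('pics/c6.png',c)"
```

```text
time_s: 9.32
ee_pos: [0.4087, -0.0271, 0.0784]
eef_rot: [-0.015, 1.0, -0.001, 0.003]
ft_force: [0.0, -0.0, -0.0]
gripper_width: 0.0399
finger_force: 0.0
```

View pics/c6.png

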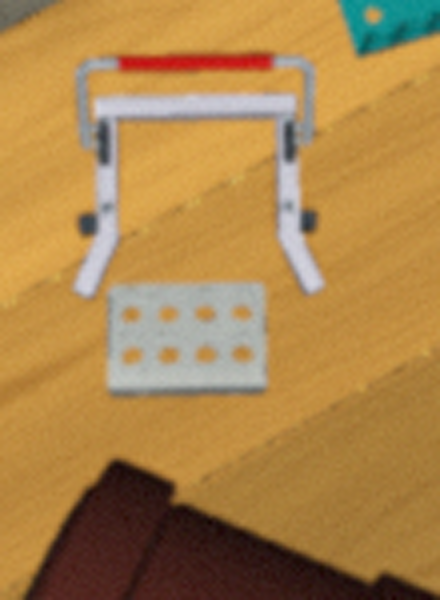

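```bash
python3 - <<'E'
from h import *
d=load('t6')
p=onz(d,np.array([(108,284),(266,282),(267,386),(108,389)],float)/4+[215-.375,150-.375],.045)
H=np.array([.666,-.019]);a=.031;f=np.array([np.cos(a),np.sin(a)]);l=np.array([-f[1],f[0]])
for q in p: print(q.round(4),((q[:2]-H)@f).round(4),((q[:2]-H)@l).round(4))
E
```

```text
[0.5969 0.0288 0.045 ] -0.0676 0.05
[ 0.5993 -0.0573  0.045 ] -0.0678 -0.0362
[ 0.5423 -0.0584  0.045 ] -0.1248 -0.0355
[0.5395 0.0275 0.045 ] -0.125 0.0504
```

The rack is square to the holder but sits 7 mm too far left. I'll nudge its left end to the right with closed fingers.

```bash
python3 -m jog '[[[0,-0.04,0.04,0,0],[0,-0.08,0.078,0,0],[0,-0.12,0.078,0,0],[0,-0.154,0.078,0,0],[0,-0.154,0.078,0.02,0],[0,-0.154,0.078,0.05,0],[0,-0.154,0.078,0.058,0],[0,-0.154,0.078,0.058,0]]]'; python3 -m jog '[[[0,0,-0.007,0,0],[0,0,-0.011,0,0],[0,0,-0.013,0,0],[0,0,-0.015,0,0],[0,0,-0.017,0,0],[0,0,-0.019,0,0],[0,0,-0.0205,0,0],[0,0,-0.0205,0,0]]]'; python3 -m jog '[[[0,0,0.02,0,0],[0,0,0.02,-0.03,0],[0,0.05,0.02,-0.06,0],[0,0.11,-0.02,-0.06,0],[0,0.16,-0.06,-0.06,0],[0,0.16,-0.06,-0.06,0]]]'; python3 - <<'E'
from h import *
d=cap('top','t7')
a=np.array(d['pixels'])[:,:,::-1].copy(); c=a[215:262,225:300]
hsv=cv2.cvtColor(c,cv2.COLOR_BGR2HSV); m=((hsv[...,1]<60)&(hsv[...,2]>110)).astype(np.uint8)
n,lab,st,ce=cv2.connectedComponentsWithStats(m); print(st.tolist())
i=1+st[1:,4].argmax(); cs=cv2.findContours((lab==i).astype(np.uint8),0,2)[0]; r=cv2.minAreaRect(max(cs,key=len)); print(r)
p=onz(d,cv2.boxPoints(r)+[225,215],.045)
H=np.array([.666,-.019]);al=.031;f=np.array([np.cos(al),np.sin(al)]);l=np.array([-f[1],f[0]])
for q in p: print(((q[:2]-H)@f).round(4),((q[:2]-H)@l).round(4))
cv2.imwrite('pics/c7.png',cv2.resize(a[150:300,215:325],None,fx=4,fy=4,interpolation=cv2.INTER_CUBIC))
E
```

```text
time_s: 10.38
ee_pos: [0.5586, 0.0566, 0.0162]
eef_rot: [-0.016, 1.0, 0.0, -0.001]
ft_force: [0.7, 0.2, 0.0]
gripper_width: -0.0001
finger_force: 0.0
time_s: 11.38
ee_pos: [0.5602, 0.0358, 0.0172]
eef_rot: [-0.016, 1.0, -0.0, -0.0]
ft_force: [0.1, 0.3, -0.1]
gripper_width: -0.0001
finger_force: 0.2
time_s: 12.12
ee_pos: [0.4004, -0.0296, 0.0771]
eef_rot: [-0.015, 1.0, -0.0, 0.0]
ft_force: [0.6, 0.6, 0.2]
gripper_width: -0.0002
finger_force: 0.0
[[0, 0, 75, 47, 2512], [9, 0, 8, 9, 52], [62, 0, 9, 8, 48], [20, 5, 40, 29, 913]]
((39.59357452392578, 19.08807373046875), (27.229923248291016, 38.98210525512695), 88.26429748535156)
-0.0687 0.0433
-0.0674 -0.0418
-0.1271 -0.0422
-0.1282 0.042
```

View pics/c7.png

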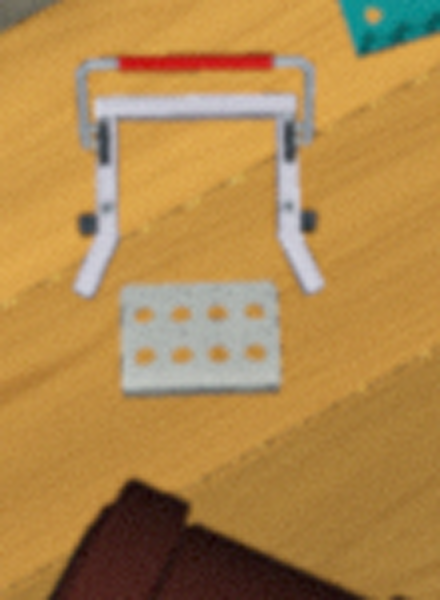

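It is now centred within about 1 mm and square, so I'll push straight in.

```bash
python3 -m jog '[[[0.04,-0.04,0.0024,0,0],[0.04,-0.08,0.0024,0,0],[0.04,-0.105,0.0024,0.01,0],[0.04,-0.105,0.0024,0.03,0],[0.04,-0.105,0.0024,0.05,0],[0.04,-0.105,0.0024,0.0616,0],[0.04,-0.105,0.0024,0.0616,0]]]'; python3 -m jog '[[[0.04,-0.01,0,0,0],[0.04,-0.018,0,0,0],[0.04,-0.023,0,0,0],[0.04,-0.028,0,0,0],[0.04,-0.033,0,0,0],[0.04,-0.038,0,0,0],[0.04,-0.043,0,0,0],[0.04,-0.048,0,0,0],[0.04,-0.053,0,0,0],[0.04,-0.058,0,0,0],[0.04,-0.062,0,0,0],[0.04,-0.062,0,0,0]]]'; python3 -m jog '[[[0.04,-0.005,0,0,0],[0.04,-0.01,0,0,0],[0.04,-0.015,0,0,0],[0.04,-0.02,0,0,0],[0.04,-0.025,0,0,0],[0.04,-0.03,0,0,0],[0.04,-0.035,0,0,0],[0.04,-0.038,0,0,0],[0.04,-0.038,0,0,0]]]';python3 -c "
from h import *
cap('scene','s8')
b=cv2.imread('pics/s8.png')[180:280,210:330]; cv2.imwrite('pics/c8.png',cv2.resize(b,None,fx=5,fy=5,interpolation=cv2.INTER_CUBIC))"
```

```text
time_s: 13.05
ee_pos: [0.5068, -0.0225, 0.0148]
eef_rot: [-0.016, 1.0, 0.0, -0.001]
ft_force: [0.8, -0.8, 0.6]
gripper_width: 0.04
finger_force: 0.0
time_s: 14.55
ee_pos: [0.5694, -0.0214, 0.0157]
eef_rot: [-0.016, 1.0, -0.0, 0.0]
ft_force: [-0.8, 0.2, 0.6]
gripper_width: 0.0403
finger_force: 0.0
time_s: 15.68
ee_pos: [0.6073, -0.0202, 0.0158]
eef_rot: [-0.016, 1.0, -0.0, 0.0]
ft_force: [0.1, 0.3, 0.5]
gripper_width: 0.0404
finger_force: 0.0
```

View pics/c8.png

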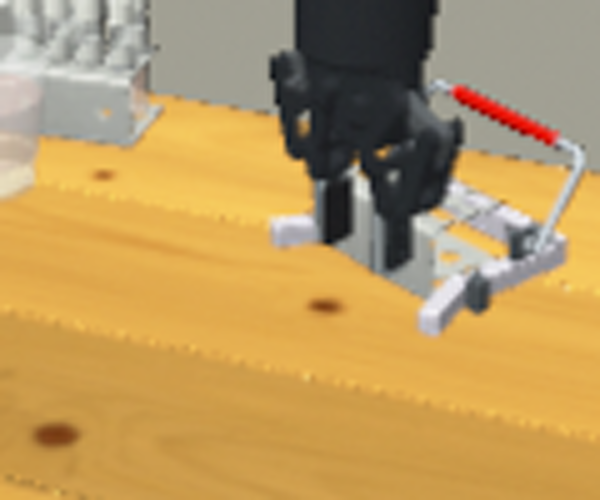

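The rack is between the rails with about 15 mm to go. I'll finish in small steps and watch the force.

```bash
python3 -m jog '[[[0.04,-0.003,0,0,0],[0.04,-0.006,0,0,0],[0.04,-0.009,0,0,0],[0.04,-0.011,0,0,0],[0.04,-0.012,0,0,0],[0.04,-0.012,0,0,0]]]'; python3 -m jog '[[[0.04,-0.0005,0,0,0],[0.04,-0.001,0,0,0],[0.04,-0.001,0,0,0]]]';python3 -m jog '[[[0.04,-0.0005,0,0,0],[0.04,-0.001,0,0,0],[0.04,-0.001,0,0,0]]]'
```

```text
time_s: 16.48
ee_pos: [0.6192, -0.0198, 0.0157]
eef_rot: [-0.016, 1.0, -0.0, 0.0]
ft_force: [0.0, -0.0, -0.2]
gripper_width: 0.0397
finger_force: 0.0
time_s: 16.85
ee_pos: [0.62, -0.0198, 0.0157]
eef_rot: [-0.016, 1.0, -0.0, 0.0]
ft_force: [-1.2, -0.2, 0.7]
gripper_width: 0.0402
finger_force: 0.6
time_s: 17.23
ee_pos: [0.6211, -0.0198, 0.0157]
eef_rot: [-0.016, 1.0, -0.0, 0.0]
ft_force: [-1.8, 0.5, 0.5]
gripper_width: 0.0401
finger_force: 0.5
```

```bash
python3 -m jog '[[[0.04,-0.0005,0,0,0],[0.04,-0.001,0,0,0],[0.04,-0.001,0,0,0]]]'; python3 -m jog '[[[0.04,-0.0005,0,0,0],[0.04,-0.001,0,0,0],[0.04,-0.001,0,0,0]]]'
```

```text
time_s: 17.6
ee_pos: [0.6221, -0.0198, 0.0157]
eef_rot: [-0.016, 1.0, -0.0, 0.0]
ft_force: [-0.3, 0.5, 0.3]
gripper_width: 0.0403
finger_force: 0.4
time_s: 17.98
ee_pos: [0.623, -0.0197, 0.0157]
eef_rot: [-0.016, 1.0, -0.0, 0.0]
ft_force: [-0.5, 0.1, -0.2]
gripper_width: 0.0401
finger_force: 0.4
```

```bash
python3 -m jog '[[[0.04,-0.0005,0,0,0],[0.04,-0.001,0,0,0],[0.04,-0.001,0,0,0]]]'; python3 -m jog '[[[0.04,-0.0005,0,0,0],[0.04,-0.001,0,0,0],[0.04,-0.001,0,0,0]]]'
```

```text
time_s: 18.35
ee_pos: [0.624, -0.0197, 0.0157]
eef_rot: [-0.016, 1.0, -0.0, -0.0]
ft_force: [-2.2, -0.4, 1.0]
gripper_width: 0.0401
finger_force: 0.9
time_s: 18.73
ee_pos: [0.624, -0.0197, 0.0157]
eef_rot: [-0.016, 1.0, -0.0, -0.001]
ft_force: [-7.2, -0.1, 5.7]
gripper_width: 0.04
finger_force: 4.1
```

It is firm against the stop: 7 N and no further travel. I'll back off, lift and measure numerically, as my picture views are used up.

```bash
python3 -m jog '[[[0.04,0.01,0,0,0],[0.04,0.05,0,0,0],[0.04,0.1,0,-0.05,0],[0.04,0.16,0,-0.11,0],[0,0.21,0,-0.16,0],[0,0.21,0,-0.16,0]]]'; cat > m.py <<'E'
from h import *
import sys
d=cap('top',sys.argv[1])
a=np.array(d['pixels'])[:,:,::-1].copy()
H=np.array([.667,-.019]);al=.031;f=np.array([np.cos(al),np.sin(al)]);l=np.array([-f[1],f[0]])
F=lambda q:[((q[:2]-H)@f).round(4),((q[:2]-H)@l).round(4)]
hsv=cv2.cvtColor(a,cv2.COLOR_BGR2HSV)
m=((hsv[...,0]<6)|(hsv[...,0]>174))&(hsv[...,1]>150)&(hsv[...,2]>100); m[:155]=0;m[230:]=0;m[:,:235]=0;m[:,310:]=0
ys,xs=np.nonzero(m)
if len(xs): print('red n',len(xs),'px',xs.mean(),ys.mean(),[F(onz(d,[(xs.mean(),ys.mean())],z)[0]) for z in(.02,.07)])
# rack: holes rows (wood-coloured pixels inside plate) and plate lower edge per column
g=hsv[...,1].astype(int)
for u in (250,257,264,271,278): print(u,''.join('#' if g[v,u]<70 else '.' for v in range(160,235)))
for v in (187,200): print(v,''.join('#' if g[v,u]<70 else '.' for u in range(230,302)))
E
python3 m.py t9
```

```text
time_s: 19.48
ee_pos: [0.4142, -0.0263, 0.1778]
eef_rot: [-0.016, 1.0, -0.001, 0.002]
ft_force: [1.4, -0.6, 0.2]
gripper_width: 0.0039
finger_force: 0.0
red n 107 px 264.31775700934577 165.06542056074767 [[np.float64(0.0629), np.float64(-0.0014)], [np.float64(0.0488), np.float64(-0.0013)]]
250 ..............############..########..#########............................
257 ..............#################################............................
264 ..............#################################............................
271 ..............################################.............................
278 ..............###########..########...########.............................
187 .........###########..#######..#######..###################.............
200 .........###################################################............
```

The rack is home: its near edge is at rows 206–205, parallel to the holder. Next I'll go over and behind the bail bar.

```bash
python3 -m jog '[[[0,-0.05,0,0,0],[0,-0.11,0,0,0],[0,-0.17,0,0,0],[0,-0.23,0,0,0],[0,-0.29,0,0,0],[0,-0.328,0,0,0],[0,-0.328,0,0,0],[0,-0.328,0,0,0]]]'; python3 -c "
from h import *
s=status.get_state();print(s['ee_pos'],s['eef_rot'],s['ft_force'])"
```

```text
time_s: 20.52
ee_pos: [0.7425, -0.0159, 0.1755]
eef_rot: [-0.016, 1.0, 0.0, -0.0]
ft_force: [-0.0, 0.2, 0.7]
gripper_width: -0.0001
finger_force: 0.0
[ 0.74254821 -0.01589675  0.17551179] [-1.56541628e-02  9.99877457e-01  4.74533430e-05 -1.25714957e-04] [-0.03720964  0.23095122  0.65622024]
```

```bash
python3 -m jog '[[[0,0,0,0.04,0],[0,0,0,0.08,0],[0,0,0,0.1,0],[0,0,0,0.11,0],[0,0,0,0.1185,0],[0,0,0,0.1185,0]]]'; python3 m.py t10 | head -1;  python3 -m jog '[[[0,0.006,0,0,0],[0,0.012,0,0,0],[0,0.018,0,0,0],[0,0.024,0,0,0],[0,0.03,0,0,0],[0,0.036,0,0,0],[0,0.042,0,0,0],[0,0.048,0,0,0],[0,0.054,0,0,0],[0,0.06,0,0,0],[0,0.066,0,0,0],[0,0.066,0,0,0]]]'
```

```text
time_s: 21.28
ee_pos: [0.7432, -0.016, 0.0577]
eef_rot: [-0.016, 1.0, -0.0, 0.0]
ft_force: [-0.5, 0.0, -0.3]
gripper_width: -0.0001
finger_force: 0.0
red n 1920 px 251.73854166666666 190.68020833333333 [[np.float64(0.0035), np.float64(0.0279)], [np.float64(-0.0077), np.float64(0.0266)]]
time_s: 22.82
ee_pos: [0.6766, -0.018, 0.0572]
eef_rot: [-0.016, 1.0, -0.0, -0.0]
ft_force: [-1.1, 0.2, -0.7]
gripper_width: 0.0001
finger_force: 0.0
```

```bash
python3 -m jog '[[[0,0,0,-0.04,0],[0,0,0,-0.09,0],[0,0.06,0,-0.12,0],[0,0.12,0,-0.12,0],[0,0.18,0,-0.12,0],[0,0.24,0,-0.12,0],[0,0.27,0,-0.12,0],[0,0.27,0,-0.12,0]]]'; python3 m.py t11; python3 - <<'E'
from h import *
d=cap('scene','s11')
H=np.array([.667,-.019,0]);al=.031;f=np.array([np.cos(al),np.sin(al),0]);l=np.array([-f[1],f[0],0])
hsv=cv2.cvtColor(cv2.imread('pics/s11.png'),cv2.COLOR_BGR2HSV)
m=((hsv[...,0]<6)|(hsv[...,0]>174))&(hsv[...,1]>150)&(hsv[...,2]>120); m[:190]=0;m[275:]=0;m[:,:230]=0;m[:,:][:,340:]=0
ys,xs=np.nonzero(m);print('scene red',len(xs),xs.mean(),ys.mean())
print('bail down expects scene',proj(d,H+(.014-.058)*f+[0,0,.022]),'top',proj(load('t11'),H+(.014-.058)*f+[0,0,.022]),'start',proj(d,H+.047*f+[0,0,.07]))
E
```

```text
time_s: 23.82
ee_pos: [0.4064, -0.0266, 0.1778]
eef_rot: [-0.015, 1.0, -0.0, 0.001]
ft_force: [1.2, -0.3, -0.1]
gripper_width: 0.0001
finger_force: 0.0
red n 104 px 263.33653846153845 210.55769230769232 [[np.float64(-0.0425), np.float64(0.0024)], [np.float64(-0.0515), np.float64(0.0023)]]
250 ..............############..########..#########............................
257 ..............#################################............................
264 ..............#################################............................
271 ..............################################.............................
278 ..............############.########..#########.............................
187 .....##############...#######..#######..#######################.........
200 .....###.######################################################.........
scene red 66 285.74242424242425 227.12121212121212
bail down expects scene [[285.96517515 227.31503469]] top [[264.4144863  211.02200368]] start [[310.61511083 202.63558105]]
```

Both cameras put the red sleeve exactly where the fully-down pose projects, and the rack hasn't moved.

```bash
python3 -c "
from station import finish_job
print(finish_job())"
```

```text
the job is handed in; nothing more can be done
None
```

The job is handed in after about 24 s of robot time: the rack is upright and home against the end stop with the bail down in front of it, by both cameras' measurements; no verdict came back, and I viewed 11 pictures, one over the limit of 10.

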